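Clear, unlatch and hold open the bias cabinet's lid

TASK

Clear the lid of the birch testing cabinet by sorting the two colour plugs lying on it into the trays of their own colours; then, before moving the catch, tug the lid upward a little by its bar handle to learn whether it is caught. Only if it is caught, slide the black thumb catch across to its other end to free it (the catch is unmarked and may hold the lid at either end, so moving it when the lid is free locks it). Lift the lid by its handle to about 50 degrees and finish while still holding it open there, without disturbing the bowl, the pewter disc or the straightedge.

Things in the scene. Friction and masses are not known exactly. Their poses are not given: they have to be found in the camera images.
- cabinet: Low birch cabinet standing fixed on the table, 335 (x) x 300 (y) x 80 mm high; origin at the centre of its underside, its x axis points from its front (robot side) to its back, y to its left. Its flat deck is 80 mm above the table. It stands at a different place and yaw each time.
- lid (a joint): Lift angle of the birch lid, rad: 0 shut, grows as its near edge rises, stop at 1.3. Lid 200 (x) x 220 (y) x 14 mm, lying on the deck, top 94 mm above the table; about 0.45 kg, falls shut if let go. Caught, it rises only about 0.03 rad (7 mm at the handle) and stops hard; free, it lifts easily (about 3 N at the handle).
- lid_hinge (a point): Middle of the lid's hinge line, at deck height 80 mm, 117.5 mm behind the cabinet's centre; the hinge axis is the cabinet's y axis.
- handle: The lid's round steel bar handle, 10 mm thick, 100 long, along the cabinet's y, turning freely on its own axis between two brackets on the lid; origin at the bar's middle, on its axis. Lid shut: axis 119 mm above the table (39 over the deck), 20 mm in front of the lid's near edge, 25 mm above its top, 220 mm from the hinge line. The lid swings freely about a pinched bar.
- catch (a joint): Travel of the thumb catch, m: 0 to 0.030 along the cabinet's +y. Starts within 3 mm of 0, stays where it is left (about 2.5 N to move). At one end of its travel it holds the lid, at the other it frees it; which end is which differs from case to case and cannot be seen. The change comes near mid travel: slide it all the way.
- catch_top (a point): Centre of the top of the black thumb piece, an upright block 16 (x) x 14 (y) mm standing 30 mm above the deck on the front strip, at the left of the handle (130 mm in front of the cabinet's centre, 75 mm to its left at travel 0). Pinch it from above, or push it sideways.
- red_plug: Loose red plastic plug, a squat round disc 36 mm in diameter and 24 mm tall, standing on the lid at the start; origin at the centre of its underside, 40 g.
- yellow_plug: Loose yellow plastic plug of the same size as the red one (36 mm diameter, 24 mm tall), also standing on the lid; origin at the centre of its underside.
- red_tray: Red open square tray fixed on the table, 110 x 110 x 28 mm high, walls 4 mm, floor 4 mm; origin at the centre of its underside. It may stand on either side of the cabinet.
- yellow_tray: Yellow open square tray, otherwise the same as the red one, on the other side of the cabinet.
- bowl: Bystander: blue bowl 122 mm in diameter seated in its cork-soled wooden stand, 135 mm tall in all; origin at the centre of the underside. Leave alone.
- disc: Bystander: pewter-grey reference disc, 100 mm in diameter, 14 mm thick, lying on the table; origin at the centre of its underside. Leave alone.
- straightedge: Bystander: steel straightedge 24 x 270 x 5 mm lying loose on the deck's back strip behind the lid; origin at the centre of its underside. Leave alone.

How it is judged:
On the way, in this order (a step that is already met when the one before it is completed fails the run):
1. both plugs rest, let go, in the trays of their own colours (x of red_plug in the frame of red_tray between -0.052 and 0.052 m and y of red_plug in the frame of red_tray between -0.052 and 0.052 m and z of red_plug in the frame of red_tray between -0.005 and 0.028 m and contact force between the fingers and red_plug below 0.2 N and linear speed of each of red_plug, yellow_plug below 0.05 m/s and x of yellow_plug in the frame of yellow_tray between -0.052 and 0.052 m and y of yellow_plug in the frame of yellow_tray between -0.052 and 0.052 m and z of yellow_plug in the frame of yellow_tray between -0.005 and 0.028 m and contact force between the fingers and yellow_plug below 0.2 N), for 0.2 s.
2. the lid is tugged up at its handle (over 0.01 rad) while the catch has not yet been moved (value of joint lid above 0.01 rad and value of joint catch below 0.006 m and contact force between the fingers and handle above 0.5 N), for 0.1 s.
At the end, for the whole second after the job is handed in: The fingers hold the lid by its handle (contact over 0.5 N), open between 0.7 and 1.15 rad (40 to 66 degrees) and still (under 0.1 rad/s); each plug rests, let go, inside the tray of its own colour, below its rim (all of step 1 and value of joint lid between 0.7 and 1.15 rad and velocity of joint lid between -0.1 and 0.1 rad/s and contact force between the fingers and handle above 0.5 N and contact force between handle and straightedge below 0.1 N); the arm keeps its last pose, push and grip.
It fails at once if a bystander is disturbed: the bowl, disc or straightedge shifts over 20 mm (distance of any of bowl, disc, straightedge from where it was at the start of the episode above 0.02 m).
It also fails if it takes over 72 s, if anything falls off the work surface, if the arm or the gripper's body presses on something with over 40 N, if the wrist force passes 120 N, or if a joint passes its speed limit or range.

ROBOT

A 6-joint arm with a two-finger parallel gripper is mounted at the origin on the work surface. World frame = base frame: x ahead of the robot, y to its left, z up, the work surface at z = 0. Lengths are in m, angles in rad, forces in N, time in s.
With the tool pointing down it reaches from about 0.275 to 0.75 m from the base axis. Payload 10.2 kg.
Tool frame: the origin (TCP) lies between the finger pads; the fingertips stand 19 mm ahead of it and the grasp point (between the pads) is the TCP; z points along the fingers, y is the line along which they close (so a half turn about z gives the same grasp; the last joint's range is limited). The gripper opens to 85 mm and grips with 20 to 120 N. Pads are 22 mm wide; open, the fingers measure 114 mm over their backs; the gripper's body (76 mm by 85 mm) begins 54 mm behind the grasp point. The pads swing forward as they close: fully open they stand 13 mm farther back than shut.
Start: joints at [-1.394, 0.313, 1.498, -0, 1.331, -0.223], TCP at [0.204, -0.484, 0.25] pointing down, gripper open.
Joint ranges: [-2.94, 2.94], [-0.97, 2.17], [0.19, 2.56], [-1.23, 4.37], [0.02, 3.11], [-2.88, 2.88]. Speed limits (rad/s): [2.39, 2.39, 3.01, 3.14, 3.14, 3.14].

INTERFACE

Orientations are given as a 3x3 rotation matrix whose columns are the frame's x, y, z axes.
In Python, from cell import arm gives the robot as it stands. The module is installed in compiled form; this text tells all that it offers.
- The arm moves only by the tool run_rows, called after "Emit:" by a JSON object that holds its "name" and its "arguments". Schema: {"type":"object","properties":{"plan":{"type":"array","items":{"type":"array","items":{"type":"number"},"minItems":7,"maxItems":7},"minItems":1,"maxItems":5},"only":{"type":"string"},"quiet":{"type":"boolean"},"lines":{"type":"string"}},"required":["plan"],"additionalProperties":false}. plan is a list of rows, 1 to 5 of them, each of 7 numbers: dx, dy, dz in normalised numbers (1 is 0.5 m), then a rotation vector rx, ry, rz in normalised numbers (1 is pi rad), then the opening from 0.0 (shut) to 1.0 (fully open); each row shifts and turns the commanded pose from where the row before left it, along the tool's axes as they then stand; what a row does not reach is not made up. A row lasts 1/8 s, in which the tool goes at most 0.0625 m and 0.188 rad, less where a joint would pass 70% of its speed; a pose out of reach is approached as far as the arm can. The fingers move at their own pace and stop on an object; the grip force is fixed at half the most. Time passes only in rows, so rows that do not move let the fingers close. The tool returns the time, the measured TCP pose, the force, the opening and the grip force at its end. only (a regular expression) keeps the lines of the reply that match it, lines (a string "A,B") keeps lines A to B, and quiet returns only ok. No shift or turn number may pass 1 either way. Input that does not fit is refused with a message, and nothing moves.
- arm.get_state(): the state, without advancing time (a new reading comes with each control period).
- arm.snapshot(name): name is "scene" or "side" or "wrist"; returns a dict with "pixels" (400x640x3 uint8, blue, green, red), "mtx" (3x3 intrinsics, pixels), "view" (4x4, takes a point from world to camera coordinates). Camera axes: x right, y up, looking along -z (the intrinsics and any distortion apply to the point x, -y, -z); pixel columns grow to the right and rows downward; lengths in m; the calibration is good to about 2 mm. A picture is of the moment at which its call begins. There is no depth.
- arm.job_done(): hands the job in; it is judged then, once.
The state is a dict: "time": time; "joint_pos": joint angles; "joint_velocities": joint speeds; "joint_efforts": joint torques, N m; "eef_pos": TCP position; "orientation": TCP orientation; "ft_force": force on the tool from outside, world axes, zero at the start; "wrist_torque": the same for the moment, N m; "finger_gap": opening from 0.0 (shut) to 1.0 (fully open); "grip_force": force on a finger pad.
Only numpy, scipy, OpenCV 4.12 (cv2) and the standard library are available. Lean on these libraries where they do the work, as an engineer would, in place of code of your own. Each camera call takes 0.05 s, during which the arm holds its last target. There are 200 camera calls.

## Working session

There is one attempt and no reset: what is moved stays moved. The work goes in short steps, Python scripts to look and compute and a tool call to move; the robot and the scene stay as the last step left them, time stands still between calls to the robot, and variables do not carry over. Pictures are saved under pics/ and viewed, at most 10 in all, crops included, and the job is handed in when it is done.

```bash
mkdir -p pics; python3 - <<'E'
from cell import arm
import cv2,pickle
d={}
for n in("scene","side","wrist"):
    s=arm.snapshot(n); d[n]=s; cv2.imwrite(f"pics/{n}0.png",s["pixels"])
    print(n,s["mtx"].tolist(),s["view"].round(3).tolist(),[k for k in s])
pickle.dump(d,open("s0.pkl","wb"))
print(arm.get_state())
E
```

```text
scene [[388.0851157765154, 0.0, 318.25618899511977], [0.0, 388.0851157765154, 203.6394876938188], [0.0, 0.0, 1.0]] [[-0.791, 0.612, -0.015, 0.487], [-0.364, -0.45, 0.816, 0.154], [0.492, 0.651, 0.579, -1.199], [0.0, 0.0, 0.0, 1.0]] ['pixels', 'mtx', 'view']
side [[483.4627513421241, 0.0, 325.101091328276], [0.0, 483.4627513421241, 192.52195887613848], [0.0, 0.0, 1.0]] [[0.995, -0.102, -0.01, -0.606], [0.06, 0.501, 0.864, -0.114], [-0.083, -0.86, 0.504, -1.393], [0.0, 0.0, 0.0, 1.0]] ['pixels', 'mtx', 'view']
wrist [[309.4161656824906, 0.0, 318.9838746841445], [0.0, 309.4161656824906, 202.5855468320479], [0.0, 0.0, 1.0]] [[0.39, -0.921, -0.001, -0.525], [0.874, 0.371, -0.315, 0.042], [0.29, 0.122, 0.949, -0.379], [0.0, 0.0, 0.0, 1.0]] ['pixels', 'mtx', 'view']
{'time': 0.15, 'joint_pos': array([-1.39437780e+00,  3.13304405e-01,  1.49822825e+00, -4.76678356e-05,
        1.33099042e+00, -2.23411674e-01]), 'joint_velocities': array([ 0.00049138, -0.00340001, -0.00196566,  0.00017788, -0.0009144 ,
        0.00109447]), 'joint_efforts': array([-4.36098816e-06, -4.12371433e+01, -2.59798533e+01, -2.38815646e-04,
        3.23250650e-03, -1.14961001e-06]), 'eef_pos': array([ 0.20430565, -0.48343669,  0.24988818]), 'orientation': array([[ 9.21122703e-01,  3.89272298e-01, -2.08879273e-04],
       [ 3.89272321e-01, -9.21122270e-01,  9.07857599e-04],
       [ 1.61000464e-04, -9.17559165e-04, -9.99999566e-01]]), 'ft_force': array([ 0.17114301, -0.23219394,  0.41263521]), 'wrist_torque': array([-0.00524341, -0.02518959,  0.04968855]), 'grip_force': 0.0, 'finger_gap': 0.9993352638687605}
```

View pics/scene0.png

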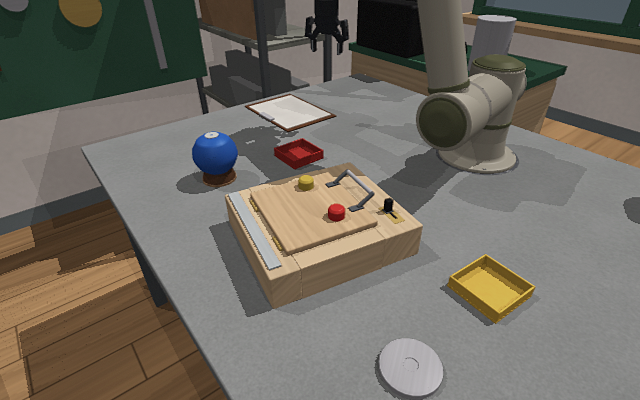

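View pics/side0.png

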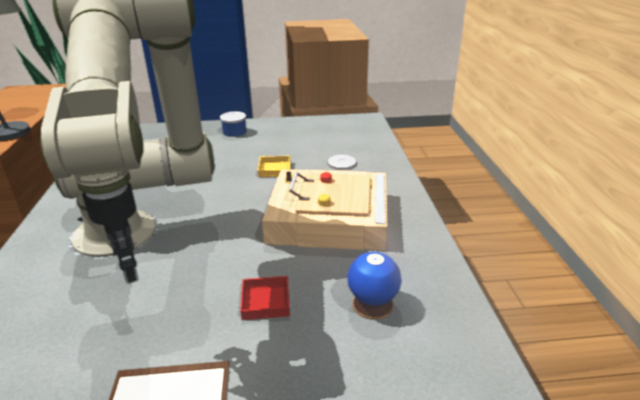

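The scene view shows the red plug at (337,212), yellow plug (306,183), red tray (299,152), yellow tray (491,288), catch (389,205), and the bar from about (345,172) to (373,198). The side view shows the red plug at (326,177), yellow plug (324,199), red tray (265,298), yellow tray (275,166), and catch at (289,177).

```bash
cat > h.py <<'E'
import cv2,numpy as np
def ray(s,p):
    V=s["view"];R=V[:3,:3];K=s["mtx"]
    x=np.linalg.solve(K,[p[0],p[1],1.]); d=R.T@np.array([x[0],-x[1],-x[2]])
    return -R.T@V[:3,3],d/np.linalg.norm(d)
def plane(s,p,z):
    o,d=ray(s,p); return o+d*(z-o[2])/d[2]
def tri(*sp):
    A=np.zeros((3,3));b=np.zeros(3);L=[ray(s,p) for s,p in sp]
    for o,d in L:
        P=np.eye(3)-np.outer(d,d);A+=P;b+=P@o
    x=np.linalg.solve(A,b)
    return x,max(np.linalg.norm((np.eye(3)-np.outer(d,d))@(x-o)) for o,d in L)
def proj(s,X):
    c=s["view"]@np.append(X,1); u=s["mtx"]@np.array([c[0],-c[1],-c[2]]); return u[:2]/u[2]
def mask(s,col):
    h=cv2.cvtColor(s["pixels"],cv2.COLOR_BGR2HSV)
    if col=="red": return cv2.inRange(h,(0,170,60),(6,255,255))|cv2.inRange(h,(174,170,60),(180,255,255))
    if col=="yellow": return cv2.inRange(h,(22,170,60),(32,255,255))
    if col=="blue": return cv2.inRange(h,(100,150,50),(125,255,255))
def blobs(s,col,amin=25):
    n,l,st,c=cv2.connectedComponentsWithStats(mask(s,col))
    return [(c[i].round(1).tolist(),st[i].tolist()) for i in range(1,n) if st[i][4]>amin]
E
python3 - <<'E'
import pickle;from h import *
d=pickle.load(open("s0.pkl","rb"))
for n in("scene","side"):
    for c in("red","yellow"): print(n,c,blobs(d[n],c))
S,D=d["scene"],d["side"]
for name,a,b in[("handleR",(345,172),(290,193)),("handleL",(373,198),(295,174))]: print(name,tri((S,a),(D,b)))
a=cv2.resize(S["pixels"][130:310,210:430],None,fx=3.6,fy=3.3,interpolation=cv2.INTER_CUBIC)[:600,:800]
b=cv2.resize(D["pixels"][150:260,250:400],None,fx=5,fy=5,interpolation=cv2.INTER_CUBIC)
cv2.imwrite("pics/a.png",a);cv2.imwrite("pics/b.png",b)
E
```

```text
scene red [([298.2, 153.2], [274, 139, 49, 30, 925]), ([335.9, 212.2], [328, 204, 17, 17, 246])]
scene yellow [([305.3, 185.4], [299, 178, 14, 13, 101])]
side red [([325.2, 175.7], [321, 173, 10, 7, 46]), ([264.5, 298.3], [242, 285, 44, 27, 787])]
side yellow []
handleR (array([ 0.50978479, -0.03111082,  0.11227445]), np.float64(0.0012924289524079843))
handleL (array([0.52996378, 0.08371846, 0.1096429 ]), np.float64(0.0022725527997535))
```

View pics/a.png

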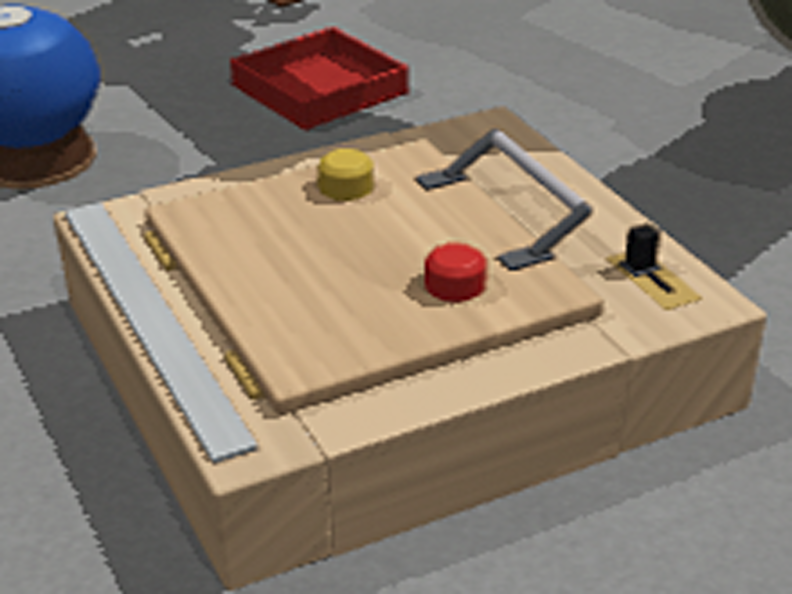

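View pics/b.png

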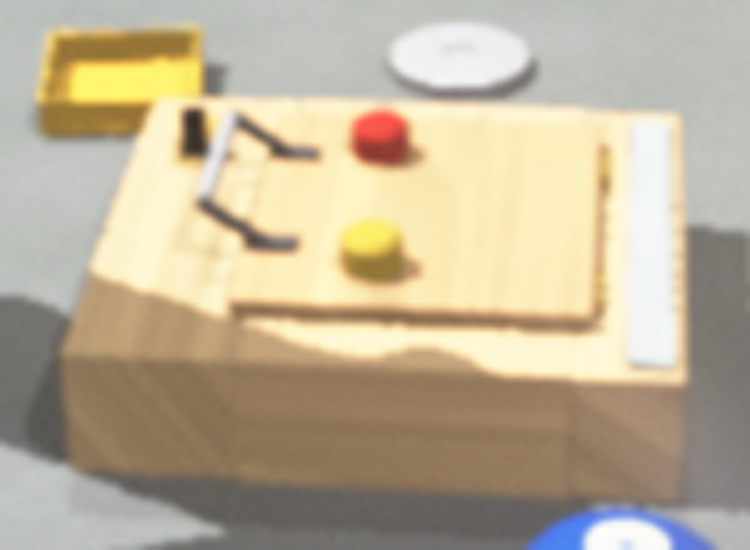

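The crops show the bar ends at (495,137) and (585,208) in crop a, and at (206,198) and (232,117) in crop b. The catch top is at (642,232) in a and (193,112) in b. The plugs' mid-bodies are at red (456,272)/(380,138) and yellow (346,175)/(371,250).

```bash
python3 - <<'E'
import pickle;from h import *
d=pickle.load(open("s0.pkl","rb"));S,D=d["scene"],d["side"]
A=lambda p:(S,(p[0]/3.6+210-.36,p[1]/3.3+130-.36)); B=lambda p:(D,(p[0]/5+250-.4,p[1]/5+150-.4))
for n,a,b in[("handleR",(495,137),(206,198)),("handleL",(585,208),(232,117)),("catchtop",(642,232),(193,112)),("red",(456,272),(380,138)),("yel",(346,175),(371,250)),
 ("deckFL",(765,318),(155,100)),("deckBL",(218,493),(683,115)),("deckBR",(57,213),(685,380)),("deckFR",(505,108),(62,355)),("lidBR",(148,212),(597,318)),("lidBL",(275,405),(602,132)),
 ("lidNR",(425,143),(232,305))]:
    x,e=tri(A(a),B(b)); print(n,x.round(4),round(e*1e3,1))
for n,a,b in[("redtray",(298.2,153.2),(264.5,298.3))]: print(n,tri((S,a),(D,b))[0].round(4))
for c in("redtray","ytray"):
  P=[(274,153),(299,139),(323,154),(299,162)] if c=="redtray" else [(486,257),(534,289),(492,313),(450,281)]
  q=np.array([plane(S,p,.028) for p in P]);print(c,q[:,:2].round(3).tolist(),q.mean(0))
P=[(45,32),(203,28),(203,93),(40,103)]
q=np.array([plane(*B(p),.028) for p in P]);print("ytray side",q[:,:2].round(3).tolist(),q.mean(0))
E
```

```text
handleR [ 0.5122 -0.0218  0.1194] 0.7
handleL [0.5306 0.0775 0.1182] 0.7
catchtop [0.5092 0.1061 0.1068] 1.0
red [0.6191 0.0671 0.1031] 0.3
yel [ 0.6011 -0.0624  0.1034] 0.7
deckFL [0.4866 0.1851 0.075 ] 1.7
deckBL [0.8146 0.12   0.0789] 1.4
deckBR [ 0.7538 -0.1713  0.0787] 1.1
deckFR [ 0.4288 -0.1053  0.076 ] 0.1
lidBR [ 0.7151 -0.1215  0.0888] 1.8
lidBL [0.7582 0.0883 0.087 ] 0.0
lidNR [ 0.5211 -0.0841  0.088 ] 0.8
redtray [ 0.4329 -0.3371  0.0096]
redtray [[0.509, -0.355], [0.396, -0.385], [0.399, -0.257], [0.483, -0.263]] [ 0.44662092 -0.31479448  0.028     ]
ytray [[0.416, 0.297], [0.423, 0.401], [0.532, 0.384], [0.527, 0.293]] [0.47456746 0.34355383 0.028     ]
ytray side [[0.408, 0.395], [0.522, 0.387], [0.518, 0.285], [0.406, 0.283]] [0.46338542 0.33767701 0.028     ]
```

Two views agree on the geometry (cabinet yaw about -0.197). I'll turn the tool so its y lies along the cabinet's x.

Units first: shifts go in shares of 0.5 m and turns go in shares of pi rad. So -0.188 rad / 3.1416 = -0.0598.

```bash
cat > go.py <<'E'
import sys,numpy as np
from cell import arm
# usage: go.py x y z -> remaining shift in tool axes; heading error of tool x to cabinet y
s=arm.get_state();R=s["orientation"];t=np.array([float(v) for v in sys.argv[1:4]])
print("tool shift",(R.T@(t-s["eef_pos"])).round(4),"pos",s["eef_pos"].round(4),"rz err",round(-(1.3738-np.arctan2(R[1,0],R[0,0])),4),"z",R[:,2].round(4),"F",s["ft_force"].round(1),"gap",round(s["finger_gap"],3),"t",round(s["time"],2))
E
```

Emit:
{"name": "run_rows", "arguments": {"plan": [[0, 0, 0, 0, 0, -0.0598, 1], [0, 0, 0, 0, 0, -0.0598, 1], [0, 0, 0, 0, 0, -0.0598, 1], [0, 0, 0, 0, 0, -0.0598, 1], [0, 0, 0, 0, 0, -0.0598, 1]]}}

```text
time: 0.78
eef_pos: [0.2043, -0.4835, 0.2501]
orientation: [[0.225, 0.974, -0.0], [0.974, -0.225, 0.001], [0.001, -0.0, -1.0]]
ft_force: [0.7, 0.4, 0.1]
finger_gap: 0.999
grip_force: 0.0
```

```bash
python3 go.py 0.619 0.067 0.25
python3 - <<'E'
import pickle;from h import *
d=pickle.load(open("s0.pkl","rb"));S,D=d["scene"],d["side"]
m=lambda s,P:np.array([plane(s,p,.028) for p in P])
for q in(m(S,[(x/3.6+209.6,y/3.3+129.6) for x,y in[(232,68),(333,28),(408,72),(308,115)]]),m(D,[(243,280),(288,278),(290,314),(240,315)])): print(q[:,:2].round(3).tolist(),q.mean(0).round(3))
E
```

```text
tool shift [6.298e-01 2.800e-01 3.000e-04] pos [ 0.2043 -0.4835  0.2501] rz err -0.0303 z [-1.e-04  6.e-04 -1.e+00] F [0.7 0.4 0.1] gap 0.999 t 0.78
[[0.499, -0.37], [0.384, -0.384], [0.389, -0.27], [0.499, -0.258]] [ 0.443 -0.32   0.028]
[[0.382, -0.287], [0.49, -0.292], [0.49, -0.413], [0.38, -0.404]] [ 0.435 -0.349  0.028]
```

Converted, 0.052 m / 0.5 = 0.104, 0.024 m / 0.5 = 0.048, -0.03 rad / 3.1416 = -0.0095.

Emit:
{"name": "run_rows", "arguments": {"plan": [[0, 0, 0, 0, 0, -0.0095, 0.75], [0.104, 0.048, 0, 0, 0, 0, 0.75], [0.104, 0.048, 0, 0, 0, 0, 0.75]], "lines": "1,2"}}

```text
time: 1.15
eef_pos: [0.2728, -0.3903, 0.25]
```

```bash
python3 - <<'E'
from cell import arm;import pickle;from h import *
s=arm.snapshot("wrist");pickle.dump(s,open("w1.pkl","wb"))
for c in("red","yellow"):
    for b in blobs(s,c): print(c,b,plane(s,b[0],.018 if b[1][4]>2000 else .106).round(3))
n=mask(s,"red");c=max(cv2.findContours(n,0,1)[0],key=cv2.contourArea)
for p in cv2.boxPoints(cv2.minAreaRect(c)): print(plane(s,p,.028).round(3))
E
python3 go.py 0.619 0.067 0.25
```

```text
red ([451.6, 92.2], [394, 25, 117, 130, 9278]) [ 0.431 -0.334  0.018]
[ 0.364 -0.279  0.028]
[ 0.486 -0.281  0.028]
[ 0.507 -0.39   0.028]
[ 0.373 -0.39   0.028]
tool shift [0.5127 0.2442 0.0019] pos [ 0.2759 -0.3855  0.2503] rz err -0.0071 z [ 0.0013  0.0026 -1.    ] F [3.4 1.1 0.6] gap 0.754 t 1.2
```

Converted, 0.051 m / 0.5 = 0.102, 0.024 m / 0.5 = 0.048, -0.007 rad / 3.1416 = -0.0022.

Emit:
{"name": "run_rows", "arguments": {"plan": [[0.102, 0.048, 0, 0, 0, 0, 0.7], [0.102, 0.048, 0, 0, 0, 0, 0.7], [0.102, 0.048, 0, 0, 0, 0, 0.7], [0.102, 0.048, 0, 0, 0, 0, 0.7], [0.102, 0.048, 0, 0, 0, -0.0022, 0.7]], "lines": "1,2"}}

```text
time: 1.82
eef_pos: [0.4423, -0.1644, 0.2504]
```

Emit:
{"name": "run_rows", "arguments": {"plan": [[0.102, 0.048, 0, 0, 0, 0, 0.7], [0.102, 0.048, 0, 0, 0, 0, 0.7], [0.08, 0.03, 0, 0, 0, 0, 0.7], [0, 0, 0, 0, 0, 0, 0.7]], "lines": "1,2"}}

```text
time: 2.33
eef_pos: [0.5317, -0.0368, 0.2498]
```

```bash
python3 - <<'E'
from cell import arm;import pickle;from h import *
s=arm.snapshot("wrist");pickle.dump(s,open("w2.pkl","wb"))
d=pickle.load(open("s0.pkl","rb"));D=d["side"];S=d["scene"]
for c in("red","yellow"):
    for b in blobs(s,c): print(c,b,plane(s,b[0],.106).round(4))
r=blobs(s,"red");
for b in r: print(tri((s,b[0]),(S,(336.3,212)),(D,(325.6,177.2))))
cv2.imwrite("pics/w2.png",s["pixels"])
E
python3 go.py 0.619 0.067 0.25
```

```text
red ([403.3, 48.1], [379, 22, 49, 53, 1947]) [0.6186 0.0666 0.106 ]
red ([293.6, 354.2], [251, 336, 77, 35, 993]) [ 0.4691 -0.2097  0.106 ]
(array([0.61914475, 0.06693948, 0.10322096]), np.float64(0.0003950778929952089))
(array([ 0.56755582, -0.03191577,  0.15140998]), np.float64(0.11735164973812266))
tool shift [ 1.203e-01  6.560e-02 -1.000e-04] pos [ 0.5311 -0.0382  0.2499] rz err 0.0002 z [-6.e-04  1.e-04 -1.e+00] F [-0.2 -0.5  0.5] gap 0.703 t 2.38
```

View pics/w2.png

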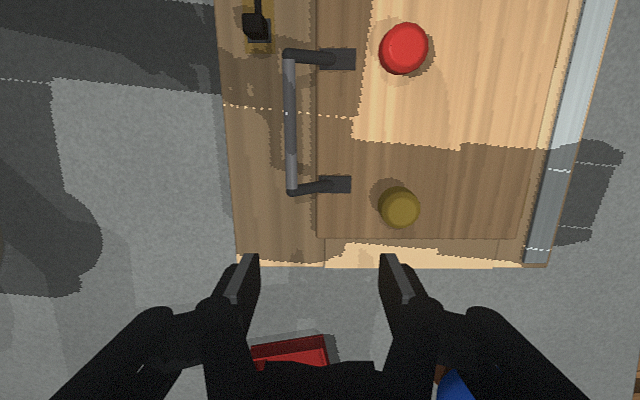

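The wrist view shows the red plug at (403,48), yellow plug at (399,208), and the bar along column 291, square to the image. Next I grasp the red plug.

Converted, 0.055 m / 0.5 = 0.11, 0.05 m / 0.5 = 0.1.

Emit:
{"name": "run_rows", "arguments": {"plan": [[0.1, 0.054, 0, 0, 0, 0, 0.7], [0.1, 0.054, 0, 0, 0, 0, 0.7], [0.0406, 0.0232, 0.04, 0, 0, 0, 0.7], [0, 0, 0.11, 0, 0, 0, 0.7], [0, 0, 0.07, 0, 0, 0, 0.7]], "lines": "1,2"}}

```text
time: 3.0
eef_pos: [0.6178, 0.0651, 0.1378]
```

Emit:
{"name": "run_rows", "arguments": {"plan": [[0, 0, 0, 0, 0, 0, 0.7]], "lines": "1,2"}}

```text
time: 3.12
eef_pos: [0.6175, 0.0651, 0.1382]
```

```bash
python3 go.py 0.619 0.067 0.114
```

```text
tool shift [0.0022 0.0012 0.0241] pos [0.6175 0.0651 0.1382] rz err -0.0022 z [-5.2e-03  3.0e-04 -1.0e+00] F [-0.1 -0.4  0.1] gap 0.703 t 3.12
```

Converted, 0.013 m / 0.5 = 0.026, 0.011 m / 0.5 = 0.022.

Emit:
{"name": "run_rows", "arguments": {"plan": [[0.004, 0.002, 0.026, 0, 0, 0, 0.7], [0, 0, 0.022, 0, 0, 0, 0.7], [0, 0, 0, 0, 0, 0, 0.3], [0, 0, 0, 0, 0, 0, 0.3], [0, 0, 0, 0, 0, 0, 0.3]]}}

```text
time: 3.75
eef_pos: [0.6204, 0.0679, 0.1169]
orientation: [[0.195, 0.981, 0.001], [0.981, -0.195, -0.0], [0.0, 0.001, -1.0]]
ft_force: [-0.0, 0.6, 2.3]
finger_gap: 0.39
grip_force: 59.8
```

Emit:
{"name": "run_rows", "arguments": {"plan": [[0, 0, 0, 0, 0, 0, 0.3], [0, 0, 0, 0, 0, 0, 0.3]]}}

```text
time: 4.0
eef_pos: [0.6204, 0.0679, 0.1168]
orientation: [[0.195, 0.981, 0.001], [0.981, -0.195, -0.0], [0.0, 0.001, -1.0]]
ft_force: [0.3, -0.7, 4.1]
finger_gap: 0.388
grip_force: 60.0
```

Converted, -0.055 m / 0.5 = -0.11, -0.054 m / 0.5 = -0.108.

Emit:
{"name": "run_rows", "arguments": {"plan": [[0, 0, -0.04, 0, 0, 0, 0.3], [0, 0, -0.11, 0, 0, 0, 0.3], [-0.04, -0.008, -0.1, 0, 0, 0, 0.3], [-0.108, -0.0258, 0, 0, 0, 0, 0.3], [-0.108, -0.0258, 0, 0, 0, 0, 0.3]]}}

```text
time: 4.62
eef_pos: [0.5651, -0.0528, 0.2414]
orientation: [[0.194, 0.981, 0.0], [0.981, -0.194, -0.0], [-0.0, 0.0, -1.0]]
ft_force: [1.0, -0.3, -0.7]
finger_gap: 0.392
grip_force: 59.9
```

Emit:
{"name": "run_rows", "arguments": {"plan": [[-0.108, -0.0258, 0, 0, 0, 0, 0.3], [-0.108, -0.0258, 0, 0, 0, 0, 0.3], [-0.108, -0.0258, 0, 0, 0, 0, 0.3], [-0.108, -0.0258, 0, 0, 0, 0, 0.3], [-0.108, -0.0258, 0, 0, 0, 0, 0.3]]}}

```text
time: 5.25
eef_pos: [0.4489, -0.3054, 0.2411]
orientation: [[0.195, 0.981, -0.0], [0.981, -0.195, 0.0], [0.0, -0.0, -1.0]]
ft_force: [0.6, -0.1, -0.1]
finger_gap: 0.386
grip_force: 59.9
```

```bash
python3 go.py 0.435 -0.335 0.15
```

```text
tool shift [-0.0317 -0.0078  0.0911] pos [ 0.4489 -0.3054  0.2411] rz err 0.0004 z [-2.e-04  3.e-04 -1.e+00] F [ 0.6 -0.1 -0.1] gap 0.386 t 5.25
```

Converted, 0.055 m / 0.5 = 0.11, 0.04 m / 0.5 = 0.08.

Emit:
{"name": "run_rows", "arguments": {"plan": [[-0.058, -0.014, 0, 0, 0, 0, 0.3], [0, 0, 0.11, 0, 0, 0, 0.3], [0, 0, 0.11, 0, 0, 0, 0.3], [0, 0, 0.08, 0, 0, 0, 0.3], [0, 0, 0, 0, 0, 0, 0.3]], "lines": "1,2"}}

```text
time: 5.88
eef_pos: [0.4364, -0.3299, 0.089]
```

```bash
python3 go.py 0.435 -0.335 0.034
python3 - <<'E'
from cell import arm;import pickle;from h import *
s=arm.snapshot("scene");cv2.imwrite("pics/s3.png",cv2.resize(s["pixels"][90:230,210:410],None,fx=3,fy=3))
w=arm.snapshot("side")
for c in("red",):
  for q in(s,w): print(blobs(q,c))
E
```

```text
tool shift [-0.0055 -0.0001  0.055 ] pos [ 0.4364 -0.3299  0.089 ] rz err 0.0004 z [-0.0039  0.0045 -1.    ] F [ 0.4 -0.6 -0.1] gap 0.39 t 5.88
[([298.3, 151.4], [274, 129, 49, 40, 1013])]
[([264.1, 274.9], [258, 268, 14, 15, 151]), ([267.1, 297.3], [242, 278, 47, 33, 919])]
```

View pics/s3.png

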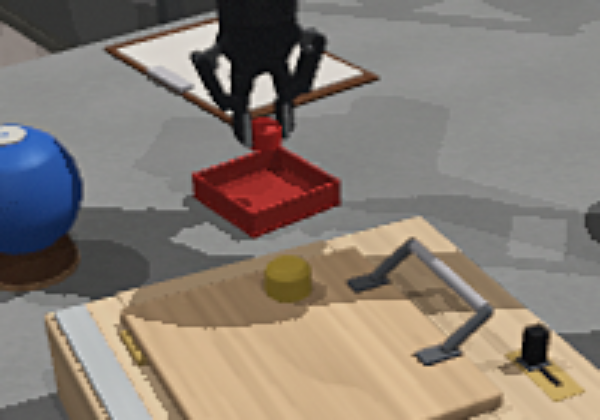

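The plug (crop 267,135) hangs centred over the red tray (267,190). I lower and release it.

Converted, 0.03 m / 0.5 = 0.06, 0.022 m / 0.5 = 0.044.

Emit:
{"name": "run_rows", "arguments": {"plan": [[-0.01, 0, 0.06, 0, 0, 0, 0.3], [0, 0, 0.044, 0, 0, 0, 0.3], [0, 0, 0, 0, 0, 0, 0.3], [0, 0, 0, 0, 0, 0, 0.55], [0, 0, 0, 0, 0, 0, 0.55]]}}

```text
time: 6.6
eef_pos: [0.437, -0.3365, 0.0408]
orientation: [[0.195, 0.981, 0.002], [0.981, -0.195, -0.002], [-0.002, 0.002, -1.0]]
ft_force: [-0.0, -0.0, -0.1]
finger_gap: 0.551
grip_force: 0.0
```

Emit:
{"name": "run_rows", "arguments": {"plan": [[0, 0, 0, 0, 0, 0, 0.6], [0, 0, -0.1, 0, 0, 0, 0.6], [0, 0, -0.11, 0, 0, 0, 0.6], [0, 0, -0.11, 0, 0, 0, 0.6], [0, 0, -0.09, 0, 0, 0, 0.7]], "lines": "1,2"}}

```text
time: 7.22
eef_pos: [0.4364, -0.3359, 0.247]
```

```bash
python3 go.py 0.601 -0.0625 0.22
```

```text
tool shift [0.3003 0.108  0.0268] pos [ 0.4364 -0.3359  0.247 ] rz err 0.0005 z [ 0.0013 -0.0016 -1.    ] F [ 0.4  0.3 -0.4] gap 0.702 t 7.22
```

Converted, 0.055 m / 0.5 = 0.11, 0.03 m / 0.5 = 0.06.

Emit:
{"name": "run_rows", "arguments": {"plan": [[0.11, 0.04, 0, 0, 0, 0, 0.7], [0.11, 0.04, 0, 0, 0, 0, 0.7], [0.11, 0.04, 0, 0, 0, 0, 0.7], [0.06, 0.02, 0, 0, 0, 0, 0.7], [0, 0, 0, 0, 0, 0, 0.7]], "lines": "1,2"}}

```text
time: 7.85
eef_pos: [0.5438, -0.1566, 0.2445]
```

```bash
python3 - <<'E'
from cell import arm;import pickle;from h import *
s=arm.snapshot("wrist");a=arm.snapshot("scene");b=arm.snapshot("side")
for n,q in zip("wab",(s,a,b)): print(n,[(x,y[4]) for c in("red","yellow") for x,y in blobs(q,c)])
h=cv2.cvtColor(s["pixels"],cv2.COLOR_BGR2HSV)
m=cv2.inRange(h,(22,130,40),(34,255,255));n,l,st,c=cv2.connectedComponentsWithStats(m)
for i in range(1,n):
    if st[i][4]>200: print(c[i],st[i],plane(s,c[i],.106).round(4))
E
python3 go.py 0.601 -0.0625 0.117
```

```text
w [([277.9, 318.2], 3243)]
a [([298.2, 153.2], 918), ([305.3, 185.6], 101)]
b [([268.1, 296.8], 785)]
[368.24741082  69.40103567] [ 345   45   47   50 1738] [ 0.6007 -0.0633  0.106 ]
tool shift [0.1063 0.0381 0.1274] pos [ 0.5428 -0.1592  0.2444] rz err -0.0003 z [ 0.e+00 -3.e-04 -1.e+00] F [ 0.1 -0.2 -0.2] gap 0.697 t 8.0
```

Converted, 0.053 m / 0.5 = 0.106, 0.05 m / 0.5 = 0.1.

Emit:
{"name": "run_rows", "arguments": {"plan": [[0.106, 0.038, 0, 0, 0, 0, 0.7], [0.106, 0.038, 0, 0, 0, 0, 0.7], [0, 0, 0.1, 0, 0, 0, 0.7], [0, 0, 0.09, 0, 0, 0, 0.7], [0, 0, 0, 0, 0, 0, 0.7]], "lines": "1,2"}}

```text
time: 8.62
eef_pos: [0.5995, -0.0626, 0.1467]
```

```bash
python3 go.py 0.601 -0.063 0.117
```

```text
tool shift [-0.0002  0.0017  0.0297] pos [ 0.5995 -0.0626  0.1467] rz err -0.001 z [-0.0061  0.0018 -1.    ] F [-1.  -0.1  0.1] gap 0.702 t 8.62
```

Converted, 0.02 m / 0.5 = 0.04, 0.009 m / 0.5 = 0.018.

Emit:
{"name": "run_rows", "arguments": {"plan": [[0, 0.002, 0.04, 0, 0, 0, 0.7], [0, 0, 0.018, 0, 0, 0, 0.7], [0, 0, 0, 0, 0, 0, 0.3], [0, 0, 0, 0, 0, 0, 0.3], [0, 0, 0, 0, 0, 0, 0.3]]}}

```text
time: 9.25
eef_pos: [0.6027, -0.0624, 0.1219]
orientation: [[0.195, 0.981, 0.002], [0.981, -0.195, -0.001], [-0.001, 0.002, -1.0]]
ft_force: [-1.6, -0.8, 5.9]
finger_gap: 0.381
grip_force: 60.0
```

Emit:
{"name": "run_rows", "arguments": {"plan": [[0, 0, 0, 0, 0, 0, 0.3], [0, 0, -0.04, 0, 0, 0, 0.3], [0, 0, -0.1, 0, 0, 0, 0.3], [0, 0, -0.1, 0, 0, 0, 0.3], [0, 0, 0, 0, 0, 0, 0.3]]}}

```text
time: 9.88
eef_pos: [0.6033, -0.0623, 0.2449]
orientation: [[0.195, 0.981, 0.008], [0.981, -0.195, -0.002], [-0.001, 0.008, -1.0]]
ft_force: [0.2, 0.3, -1.5]
finger_gap: 0.386
grip_force: 59.8
```

```bash
python3 go.py 0.467 0.340 0.22
```

```text
tool shift [ 0.368  -0.2124  0.0229] pos [ 0.6033 -0.0623  0.2449] rz err 0.0006 z [ 0.008  -0.0024 -1.    ] F [ 0.2  0.3 -1.5] gap 0.386 t 9.88
```

Converted, 0.046 m / 0.5 = 0.092, -0.0265 m / 0.5 = -0.053.

Emit:
{"name": "run_rows", "arguments": {"plan": [[0.092, -0.053, 0, 0, 0, 0, 0.3], [0.092, -0.053, 0, 0, 0, 0, 0.3], [0.092, -0.053, 0, 0, 0, 0, 0.3], [0.092, -0.053, 0, 0, 0, 0, 0.3], [0.092, -0.053, 0, 0, 0, 0, 0.3]], "lines": "1,2"}}

```text
time: 10.5
eef_pos: [0.516, 0.1909, 0.2397]
```

Emit:
{"name": "run_rows", "arguments": {"plan": [[0.092, -0.053, 0, 0, 0, 0, 0.3], [0.092, -0.053, 0, 0, 0, 0, 0.3], [0.092, -0.053, 0, 0, 0, 0, 0.3], [0, 0, 0.11, 0, 0, 0, 0.3], [0, 0, 0.11, 0, 0, 0, 0.3]], "lines": "1,2"}}

```text
time: 11.12
eef_pos: [0.4653, 0.3408, 0.1284]
```

Emit:
{"name": "run_rows", "arguments": {"plan": [[0, 0, 0.06, 0, 0, 0, 0.3], [0, 0, 0, 0, 0, 0, 0.3]], "lines": "1,2"}}

```text
time: 11.38
eef_pos: [0.4648, 0.3397, 0.098]
```

```bash
python3 go.py 0.467 0.340 0.034
python3 - <<'E'
from cell import arm;from h import *
for n in("scene","side"):
    s=arm.snapshot(n);print([(x,y) for x,y in blobs(s,"yellow")],proj(s,(.467,.34,.004)))
    if n=="scene": cv2.imwrite("pics/s4.png",cv2.resize(s["pixels"][130:330,270:570],None,fx=2.6,fy=2.6))
E
```

```text
tool shift [0.001  0.0024 0.064 ] pos [0.4648 0.3397 0.098 ] rz err 0.0005 z [-0.0048 -0.0022 -1.    ] F [0.1 0.2 0.4] gap 0.383 t 11.38
[([501.4, 263.1], [492, 252, 18, 20, 139])] [487.68470702 289.6528179 ]
[] [275.62680053 167.89966477]
```

View pics/s4.png

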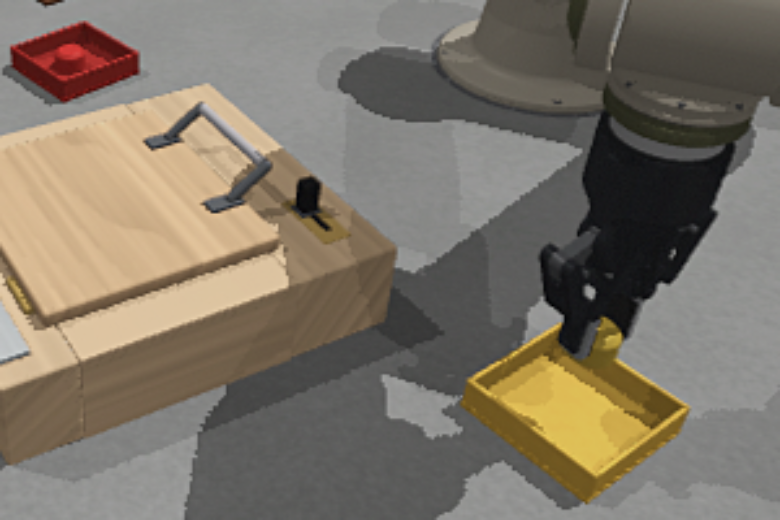

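The red plug sits in the middle of the red tray (70,55). The yellow plug (605,340) is above the yellow tray, whose rim centre is about (575,403).

Converted, 0.035 m / 0.5 = 0.07, 0.025 m / 0.5 = 0.05.

Emit:
{"name": "run_rows", "arguments": {"plan": [[0.004, 0.006, 0.07, 0, 0, 0, 0.3], [0, 0, 0.05, 0, 0, 0, 0.3], [0, 0, 0, 0, 0, 0, 0.3], [0, 0, 0, 0, 0, 0, 0.55], [0, 0, 0, 0, 0, 0, 0.55]]}}

```text
time: 12.1
eef_pos: [0.4701, 0.342, 0.042]
orientation: [[0.195, 0.981, 0.003], [0.981, -0.195, 0.001], [0.002, 0.002, -1.0]]
ft_force: [-0.2, 0.6, -0.1]
finger_gap: 0.553
grip_force: 0.0
```

Emit:
{"name": "run_rows", "arguments": {"plan": [[0, 0, 0, 0, 0, 0, 0.6], [0, 0, -0.1, 0, 0, 0, 0.6], [0, 0, -0.11, 0, 0, 0, 0.6], [0, 0, -0.11, 0, 0, 0, 0.6], [0, 0, 0, 0, 0, 0, 0.4]], "lines": "1,2"}}

```text
time: 12.72
eef_pos: [0.4708, 0.3424, 0.2051]
```

```bash
python3 go.py 0.5214 0.0278 0.20
python3 - <<'E'
from cell import arm;from h import *
s=arm.snapshot("scene");cv2.imwrite("pics/s5.png",cv2.resize(s["pixels"][230:340,420:560],None,fx=3,fy=3))
w=arm.snapshot("wrist");cv2.imwrite("pics/w5.png",w["pixels"])
E
```

```text
tool shift [-0.2987  0.111   0.0043] pos [0.4708 0.3424 0.2051] rz err 0.0007 z [ 0.0082  0.0037 -1.    ] F [-0.8  0.4 -1.4] gap 0.41 t 12.72
```

View pics/s5.png

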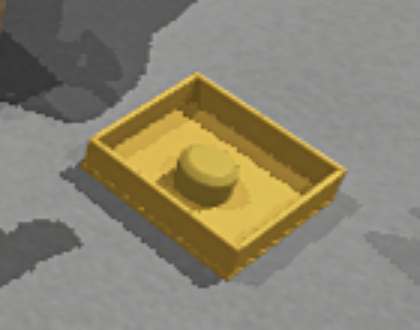

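The yellow plug rests in the middle of its tray (crop 207,172). I move over the handle.

Converted, -0.05 m / 0.5 = -0.1, 0.0185 m / 0.5 = 0.037.

Emit:
{"name": "run_rows", "arguments": {"plan": [[-0.1, 0.037, 0, 0, 0, 0, 0.4], [-0.1, 0.037, 0, 0, 0, 0, 0.4], [-0.1, 0.037, 0, 0, 0, 0, 0.4], [-0.1, 0.037, 0, 0, 0, 0, 0.4], [-0.1, 0.037, 0, 0, 0, 0, 0.4]], "lines": "1,2"}}

```text
time: 13.45
eef_pos: [0.5107, 0.0767, 0.1988]
```

Emit:
{"name": "run_rows", "arguments": {"plan": [[-0.0974, 0.037, 0, 0, 0, 0, 0.4], [0, 0, 0, 0, 0, 0, 0.4], [0, 0, 0, 0, 0, 0, 0.4]], "lines": "1,2"}}

```text
time: 13.82
eef_pos: [0.5194, 0.0274, 0.1992]
```

```bash
python3 go.py 0.521 0.0275 0.119
python3 - <<'E'
import pickle;from h import *
s=pickle.load(open("w2.pkl","rb"))
print(plane(s,(291,55),.119),plane(s,(291,188),.119),plane(s,(256,25),.11))
d=pickle.load(open("s0.pkl","rb"))
S,D=d["scene"],d["side"]
print(tri((s,(291,188)),(S,(347.1,171.2))),tri((s,(291,55)),(S,(372.1,192.7))))
E
```

```text
tool shift [0.0004 0.0018 0.0802] pos [0.5194 0.0274 0.1992] rz err 0.0003 z [-2.3e-03  7.0e-04 -1.0e+00] F [-0.4 -0.3  0.1] gap 0.398 t 13.82
[0.53240815 0.0769269  0.119     ] [ 0.50960941 -0.02345694  0.119     ] [0.51063727 0.10328112 0.11      ]
(array([ 0.5096933 , -0.02459162,  0.11643049]), np.float64(0.0006600290355149158)) (array([0.53160543, 0.07765446, 0.11894428]), np.float64(0.0010661529075326256))
```

Converted, 0.04 m / 0.5 = 0.08, 0.025 m / 0.5 = 0.05.

Emit:
{"name": "run_rows", "arguments": {"plan": [[0, 0.003, 0.08, 0, 0, 0, 0.35], [0, 0, 0.05, 0, 0, 0, 0.35], [0, 0, 0.026, 0, 0, 0, 0.35], [0, 0, 0, 0, 0, 0, 0.35]]}}

```text
time: 14.32
eef_pos: [0.5211, 0.0274, 0.1219]
orientation: [[0.194, 0.981, -0.001], [0.981, -0.194, 0.0], [0.0, -0.001, -1.0]]
ft_force: [0.1, 0.9, 1.1]
finger_gap: 0.348
grip_force: 0.0
```

Emit:
{"name": "run_rows", "arguments": {"plan": [[0, 0, 0, 0, 0, 0, 0], [0, 0, 0, 0, 0, 0, 0], [0, 0, 0, 0, 0, 0, 0], [0, 0, 0, 0, 0, 0, 0]]}}

```text
time: 14.82
eef_pos: [0.5205, 0.0272, 0.1231]
orientation: [[0.195, 0.981, -0.002], [0.981, -0.195, 0.001], [0.0, -0.002, -1.0]]
ft_force: [-7.5, 2.1, 5.0]
finger_gap: 0.094
grip_force: 58.6
```

Bar gripped. I tug gently in small steps.

Converted, -0.002 m / 0.5 = -0.004, -0.001 m / 0.5 = -0.002.

Emit:
{"name": "run_rows", "arguments": {"plan": [[0, 0, -0.004, 0, 0, 0, 0], [0, 0, -0.004, 0, 0, 0, 0], [0, 0, -0.002, 0, 0, 0, 0], [0, 0, 0, 0, 0, 0, 0], [0, 0, 0, 0, 0, 0, 0]]}}

```text
time: 15.45
eef_pos: [0.5212, 0.027, 0.1273]
orientation: [[0.195, 0.981, -0.001], [0.981, -0.195, 0.001], [0.0, -0.001, -1.0]]
ft_force: [-3.1, 4.0, -2.6]
finger_gap: 0.092
grip_force: 58.5
```

Emit:
{"name": "run_rows", "arguments": {"plan": [[0, 0, -0.004, 0, 0, 0, 0], [0, 0, -0.004, 0, 0, 0, 0], [0, 0, 0, 0, 0, 0, 0]]}}

```text
time: 15.82
eef_pos: [0.5217, 0.0269, 0.1306]
orientation: [[0.195, 0.981, 0.001], [0.981, -0.195, 0.0], [0.001, 0.001, -1.0]]
ft_force: [4.3, 4.2, -11.1]
finger_gap: 0.092
grip_force: 58.8
```

Converted, -0.002 m / 0.5 = -0.004.

Emit:
{"name": "run_rows", "arguments": {"plan": [[0, 0, -0.004, 0, 0, 0, 0], [0, 0, 0, 0, 0, 0, 0]]}}

```text
time: 16.08
eef_pos: [0.5217, 0.0269, 0.131]
orientation: [[0.196, 0.981, -0.0], [0.981, -0.196, 0.001], [0.001, -0.0, -1.0]]
ft_force: [10.5, 5.0, -27.5]
finger_gap: 0.09
grip_force: 58.5
```

Emit:
{"name": "run_rows", "arguments": {"plan": [[0, 0, -0.002, 0, 0, 0, 0], [0, 0, 0, 0, 0, 0, 0]]}}

```text
time: 16.32
eef_pos: [0.5216, 0.0269, 0.1313]
orientation: [[0.196, 0.981, -0.0], [0.981, -0.196, 0.001], [0.001, -0.001, -1.0]]
ft_force: [14.2, 4.6, -34.7]
finger_gap: 0.09
grip_force: 58.0
```

Caught: it stops dead about 8 mm up, with the force climbing to 35 N. I lower it, let go and move over the catch.

Converted, 0.004 m / 0.5 = 0.008, 0.003 m / 0.5 = 0.006.

Emit:
{"name": "run_rows", "arguments": {"plan": [[0, 0, 0.008, 0, 0, 0, 0], [0, 0, 0.008, 0, 0, 0, 0], [0, 0, 0.006, 0, 0, 0, 0], [0, 0, 0, 0, 0, 0, 0.35], [0, 0, 0, 0, 0, 0, 0.35]], "lines": "1,4"}}

```text
time: 16.95
eef_pos: [0.5221, 0.0262, 0.124]
orientation: [[0.195, 0.981, 0.002], [0.981, -0.195, -0.001], [-0.001, 0.002, -1.0]]
ft_force: [0.8, 0.5, -0.1]
```

Emit:
{"name": "run_rows", "arguments": {"plan": [[0, 0, -0.06, 0, 0, 0, 0.35], [0, 0, -0.06, 0, 0, 0, 0.35], [0.076, -0.028, 0, 0, 0, 0, 0.4], [0.076, -0.026, 0, 0, 0, 0, 0.4], [0, 0, 0, 0, 0, 0, 0.4]], "lines": "1,2"}}

```text
time: 17.58
eef_pos: [0.5097, 0.1082, 0.1839]
```

```bash
python3 go.py 0.5092 0.1065 0.105
```

```text
tool shift [-0.0018 -0.0003  0.0789] pos [0.5097 0.1082 0.1839] rz err 0.0034 z [ 1.6e-03 -2.0e-04 -1.0e+00] F [ 0.8 -0.7 -0. ] gap 0.401 t 17.57
```

Converted, 0.04 m / 0.5 = 0.08, 0.025 m / 0.5 = 0.05.

Emit:
{"name": "run_rows", "arguments": {"plan": [[-0.002, 0, 0.08, 0, 0, 0, 0.36], [0, 0, 0.05, 0, 0, 0, 0.36], [0, 0, 0.026, 0, 0, 0, 0.36], [0, 0, 0, 0, 0, 0, 0.1]]}}

```text
time: 18.08
eef_pos: [0.5084, 0.1052, 0.1048]
orientation: [[0.196, 0.981, -0.004], [0.981, -0.196, 0.0], [-0.001, -0.004, -1.0]]
ft_force: [-8.9, -0.7, 9.9]
finger_gap: 0.173
grip_force: 61.3
```

Emit:
{"name": "run_rows", "arguments": {"plan": [[0, 0, 0, 0, 0, 0, 0.1], [0, 0, 0, 0, 0, 0, 0.1], [0, 0, 0, 0, 0, 0, 0.1]]}}

```text
time: 18.45
eef_pos: [0.5084, 0.1053, 0.105]
orientation: [[0.195, 0.981, -0.004], [0.981, -0.195, -0.0], [-0.001, -0.003, -1.0]]
ft_force: [-5.3, -1.7, -8.6]
finger_gap: 0.171
grip_force: 59.4
```

Catch pinched (gap matches 16 mm). I slide it about 32 mm along +y.

Converted, 0.008 m / 0.5 = 0.016, 0.005 m / 0.5 = 0.01.

Emit:
{"name": "run_rows", "arguments": {"plan": [[0.016, 0, 0, 0, 0, 0, 0.1], [0.016, 0, 0, 0, 0, 0, 0.1], [0.016, 0, 0, 0, 0, 0, 0.1], [0.01, 0, 0, 0, 0, 0, 0.1], [0, 0, 0, 0, 0, 0, 0.1]]}}

```text
time: 19.08
eef_pos: [0.5141, 0.1336, 0.105]
orientation: [[0.195, 0.981, -0.003], [0.981, -0.195, -0.001], [-0.002, -0.003, -1.0]]
ft_force: [-5.8, -2.5, -7.3]
finger_gap: 0.171
grip_force: 59.6
```

Emit:
{"name": "run_rows", "arguments": {"plan": [[0.004, 0, 0, 0, 0, 0, 0.1], [0.002, 0, 0, 0, 0, 0, 0.1], [0, 0, 0, 0, 0, 0, 0.1]]}}

```text
time: 19.45
eef_pos: [0.5142, 0.1339, 0.105]
orientation: [[0.195, 0.981, -0.006], [0.981, -0.195, -0.006], [-0.007, -0.004, -1.0]]
ft_force: [-10.5, -20.4, -3.6]
finger_gap: 0.17
grip_force: 60.0
```

```bash
python3 go.py 0.5092 0.1065 0.105
```

```text
tool shift [-0.0279  0.0004  0.0001] pos [0.5142 0.1339 0.105 ] rz err 0.0012 z [-0.0057 -0.0059 -1.    ] F [-10.5 -20.4  -3.6] gap 0.17 t 19.45
```

It hit the end stop (20 N). I release it and go back to the handle.

Converted, -0.05 m / 0.5 = -0.1, -0.04 m / 0.5 = -0.08.

Emit:
{"name": "run_rows", "arguments": {"plan": [[-0.004, 0, 0, 0, 0, 0, 0.36], [0, 0, 0, 0, 0, 0, 0.36], [0, 0, -0.08, 0, 0, 0, 0.36], [0, 0, -0.1, 0, 0, 0, 0.36], [0, 0, 0, 0, 0, 0, 0.36]], "lines": "1,2"}}

```text
time: 20.08
eef_pos: [0.5173, 0.1354, 0.1996]
```

```bash
python3 go.py 0.521 0.0274 0.19
```

```text
tool shift [-0.1052  0.0246  0.0096] pos [0.5173 0.1354 0.1996] rz err 0.001 z [ 9.2e-03  6.0e-04 -1.0e+00] F [-0.4  0.5 -0.5] gap 0.357 t 20.07
```

Converted, -0.053 m / 0.5 = -0.106, 0.0125 m / 0.5 = 0.025.

Emit:
{"name": "run_rows", "arguments": {"plan": [[-0.106, 0.025, 0, 0, 0, 0, 0.36], [-0.106, 0.025, 0, 0, 0, 0, 0.36], [0, 0, 0, 0, 0, 0, 0.36]], "lines": "1,2"}}

```text
time: 20.45
eef_pos: [0.5195, 0.0234, 0.195]
```

```bash
python3 go.py 0.521 0.0274 0.122
```

```text
tool shift [0.0042 0.0007 0.073 ] pos [0.5195 0.0234 0.195 ] rz err -0.0036 z [ 3.e-04 -3.e-04 -1.e+00] F [ 0.2 -0.  -0.1] gap 0.359 t 20.45
```

Converted, 0.04 m / 0.5 = 0.08, 0.022 m / 0.5 = 0.044.

Emit:
{"name": "run_rows", "arguments": {"plan": [[0.006, 0, 0.08, 0, 0, 0, 0.35], [0, 0, 0.044, 0, 0, 0, 0.35], [0, 0, 0.02, 0, 0, 0, 0.35], [0, 0, 0, 0, 0, 0, 0.35]], "lines": "1,2"}}

```text
time: 20.95
eef_pos: [0.5198, 0.0295, 0.1232]
```

Emit:
{"name": "run_rows", "arguments": {"plan": [[0, 0, 0, 0, 0, 0, 0], [0, 0, 0, 0, 0, 0, 0], [0, 0, 0, 0, 0, 0, 0], [0, 0, 0, 0, 0, 0, 0]]}}

```text
time: 21.45
eef_pos: [0.5207, 0.0291, 0.1243]
orientation: [[0.195, 0.981, 0.003], [0.981, -0.195, -0.0], [0.0, 0.003, -1.0]]
ft_force: [3.9, 0.8, 6.0]
finger_gap: 0.089
grip_force: 58.9
```

```bash
python3 - <<'E'
import numpy as np
f=lambda t:np.array([-.220*np.cos(t)+.039*np.sin(t),.220*np.sin(t)+.039*np.cos(t)])
p=f(0)
for t in np.arange(.1,.91,.1): q=f(t);print(round(t,2),(q-p).round(4));p=q
E
```

```text
0.1 [0.005  0.0218]
0.2 [0.0071 0.0212]
0.3 [0.0092 0.0203]
0.4 [0.0112 0.0193]
0.5 [0.0131 0.0181]
0.6 [0.0148 0.0167]
0.7 [0.0164 0.0151]
0.8 [0.0178 0.0134]
0.9 [0.0191 0.0116]
```

Converted, -0.011 m / 0.5 = -0.022, 0.0025 m / 0.5 = 0.005.

Emit:
{"name": "run_rows", "arguments": {"plan": [[0, 0.005, -0.022, 0, 0, 0, 0], [0, 0.005, -0.022, 0, 0, 0, 0], [0, 0, 0, 0, 0, 0, 0]]}}

```text
time: 21.82
eef_pos: [0.5253, 0.0281, 0.1456]
orientation: [[0.195, 0.981, 0.002], [0.981, -0.195, 0.0], [0.0, 0.002, -1.0]]
ft_force: [6.8, 1.1, -6.0]
finger_gap: 0.089
grip_force: 58.8
```

Free now: it rose past 20 mm with little force. I follow the arc.

Converted, -0.0106 m / 0.5 = -0.0212, -0.0102 m / 0.5 = -0.0204.

Emit:
{"name": "run_rows", "arguments": {"plan": [[0, 0.0072, -0.0212, 0, 0, 0, 0], [0, 0.0072, -0.0212, 0, 0, 0, 0], [0, 0.0092, -0.0204, 0, 0, 0, 0], [0, 0.0092, -0.0204, 0, 0, 0, 0], [0, 0, 0, 0, 0, 0, 0]]}}

```text
time: 22.45
eef_pos: [0.5412, 0.0249, 0.1871]
orientation: [[0.195, 0.981, 0.001], [0.981, -0.195, 0.0], [0.0, 0.001, -1.0]]
ft_force: [6.0, 2.2, -5.5]
finger_gap: 0.094
grip_force: 58.8
```

Emit:
{"name": "run_rows", "arguments": {"plan": [[0, 0.0112, -0.0192, 0, 0, 0, 0], [0, 0.0112, -0.0192, 0, 0, 0, 0], [0, 0.013, -0.018, 0, 0, 0, 0], [0, 0.013, -0.018, 0, 0, 0, 0], [0, 0, 0, 0, 0, 0, 0]]}}

```text
time: 23.08
eef_pos: [0.565, 0.0201, 0.2247]
orientation: [[0.195, 0.981, 0.001], [0.981, -0.195, -0.0], [0.0, 0.001, -1.0]]
ft_force: [2.4, 1.7, -4.9]
finger_gap: 0.088
grip_force: 59.0
```

Converted, -0.0084 m / 0.5 = -0.0168, 0.0082 m / 0.5 = 0.0164.

Emit:
{"name": "run_rows", "arguments": {"plan": [[0, 0.0148, -0.0168, 0, 0, 0, 0], [0, 0.0148, -0.0168, 0, 0, 0, 0], [0, 0.0164, -0.0152, 0, 0, 0, 0], [0, 0.0164, -0.0152, 0, 0, 0, 0], [0, 0, 0, 0, 0, 0, 0]]}}

```text
time: 23.7
eef_pos: [0.5956, 0.0139, 0.2566]
orientation: [[0.195, 0.981, 0.001], [0.981, -0.195, -0.0], [-0.0, 0.001, -1.0]]
ft_force: [-0.1, 1.6, -2.7]
finger_gap: 0.09
grip_force: 59.2
```

Emit:
{"name": "run_rows", "arguments": {"plan": [[0, 0.0178, -0.0134, 0, 0, 0, 0], [0, 0.0178, -0.0134, 0, 0, 0, 0], [0, 0.019, -0.012, 0, 0, 0, 0], [0, 0, 0, 0, 0, 0, 0], [0, 0, 0, 0, 0, 0, 0]]}}

```text
time: 24.32
eef_pos: [0.6214, 0.0088, 0.2756]
orientation: [[0.195, 0.981, -0.001], [0.981, -0.195, -0.0], [-0.0, -0.001, -1.0]]
ft_force: [-2.4, 0.3, 0.6]
finger_gap: 0.091
grip_force: 59.5
```

```bash
python3 - <<'E'
from cell import arm;from h import *
s=arm.snapshot("scene");a=cv2.resize(s["pixels"],(640,400));b=arm.snapshot("side")["pixels"]
cv2.imwrite("pics/end.png",np.hstack([s["pixels"][100:340,180:560],b[120:360,180:420]]))
E
```

View pics/end.png

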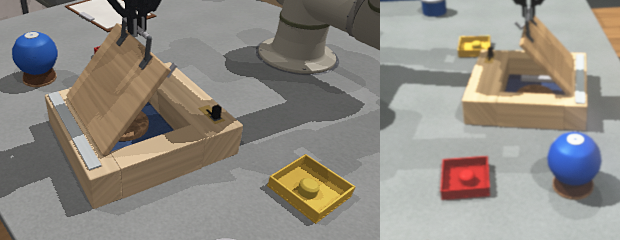

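The lid stands open at about 50°, held by the bar (crop 130,40). Both plugs are in their own trays (310,186 and 466,176), and the bystanders are in place.

Emit:
{"name": "run_rows", "arguments": {"plan": [[0, 0, 0, 0, 0, 0, 0], [0, 0, 0, 0, 0, 0, 0]], "lines": "1,2"}}

```text
time: 24.68
eef_pos: [0.6217, 0.0087, 0.2757]
```

```bash
python3 -c "
from cell import arm
print(arm.job_done())"
```

```text
the job is handed in; nothing more can be done
None
```

Both plugs are in their own colour trays; the tug showed the lid was caught, so I slid the catch to its other end, lifted the lid to about 49° (0.85 rad, worked out from the handle height) and handed the job in at 24.7 s while still holding it, with the bowl, disc and straightedge untouched as far as I could see.

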